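# Test the dust extractor's pull switch

### The job

Before carving starts, test the dust extractor's switch: pull the large round mushroom knob straight up and out to its detent, then push it back fully in and let go. Leave the small knob and the T-bar knob of the other two switches as they are.

Things in the scene. Friction and masses are not known exactly. Their poses are not given: they have to be found in the camera images.
- round_knob (a point): Centre of the large round mushroom knob of the dust switch: black plastic, 40 mm across, 24 mm tall, on a thin upright stem over a fixed grey steel box 84 x 84 x 60 mm. 92 mm above the bench when in, 132 mm when out. Pushed in, its underside clears the box top by 20 mm (in that gap a collar 28 mm across, 6 mm high). z up, the way of the pull; box yaw within 20 degrees.
- dust_pull (a joint): How far the large round knob is pulled straight up out of its box, in m: 0 fully in (as at the start), 0.040 fully out at its detent. The detent is the upper end of its travel; a friction catch of about 5 N holds the knob wherever it is left, so it neither springs back nor drops.
- small_knob (a point): Centre of the small cylindrical knob of the lamp switch: black plastic, 22 mm across, 20 mm tall, on a like stem and box. It starts pulled out (132 mm above the bench) and is to be left so. The three boxes stand in a loose row across the bench, in any order, centres at least 160 mm apart; flat hand tools under 35 mm high lie between them.
- tee_knob (a point): Centre of the T-bar knob of the lathe lock: black plastic bar 56 mm long (along its y), 14 mm wide, 18 mm tall, on a like stem and box. It starts pushed in (92 mm above the bench) and is to be left so.
Mind the look-alikes: they are no part of the job. Leave any green or pink look-alike of the part that bears round_knob alone.

How it is judged:
By the outcome, as a careful person would: the job done as asked, in the order asked, and still so for the second after the job is handed in, with the robot touching nothing.
It also fails if it takes over 32 s, if anything falls off the work surface, if the arm or the gripper's body presses on something with over 40 N, if the wrist force passes 120 N, or if a joint passes its speed limit or range.

### The arm

A 6-joint arm with a two-finger parallel gripper is mounted at the origin on the work surface. World frame = base frame: x ahead of the robot, y to its left, z up, the work surface at z = 0. Lengths are in m, angles in rad, forces in N, time in s.
With the tool pointing down it reaches from about 0.425 to 0.95 m from the base axis. Payload 3.5 kg.
Tool frame: the origin (TCP) lies midway between the tips of the shut fingers; the grasp point (between the pads) lies 19 mm behind it; z points along the fingers, y is the line along which they close (so a half turn about z gives the same grasp; the last joint's range is limited). The gripper opens to 85 mm and grips with 20 to 120 N. Pads are 22 mm wide; open, the fingers measure 114 mm over their backs; the gripper's body (76 mm by 85 mm) begins 54 mm behind the grasp point. The pads swing forward as they close: fully open they stand 13 mm farther back than shut.
Start: joints at [1.128, 0.286, 1.577, -0, 1.279, -0.15], TCP at [0.195, 0.646, 0.231] pointing down, gripper open.
Joint ranges: [-2.77, 2.77], [-0.9, 2.22], [0.21, 2.48], [-1.53, 4.67], [0.24, 2.81], [-2.84, 2.84]. Speed limits (rad/s): [2.79, 2.79, 3.14, 3.14, 3.14, 3.14].

### API

Orientations are given as a unit quaternion [x, y, z, w].
In Python, from plant import get_state, read_camera, ctrl gives the robot as it stands.
- The arm moves only by the shell command python3 -m crank 'ROWS' [FORCE]. ROWS is JSON, a list of rows, each a list of 3 entries, a list of its own where there are three numbers: the shift along the tool's x, y, z in mm, then the turn about the tool's z in degrees, then the closure in counts, from 0 (fully open) to 255 (shut). In form: [[[tx, ty, tz], yaw, claw], ...]. A call has 1 to 10 rows; each row is the pose to reach, as a shift and turn from the pose commanded when the call began, along the tool's axes at that moment; what a row does not reach only later rows make up. A row lasts 1/10 s, in which the tool goes at most 50 mm and 8.59 degrees, less where a joint would pass 70% of its speed; a pose out of reach is approached as far as the arm can. A call with a gripper value outside its range is refused whole. The fingers move at their own pace and stop on an object; FORCE is the grip in N (left out, the last holds). Time passes only in rows, so rows that repeat a pose let the fingers close. It gives the time, the measured TCP pose, the force, the opening and the grip force at its end, in the units of the state.
- get_state(): the state, without advancing time (a new reading comes with each control period).
- read_camera(name): name is "side" or "top"; returns a dict with "frame" (480x640x3 uint8, blue, green, red), "range_z" (480x640 float32, m along the optical axis (not along the pixel's ray), 0 where there is no reading), "vfov" (degrees; the focal length in pixels is half the picture's height over the tangent of half this angle, whatever the lens; pixels are square), "cx", "cy" (the principal point, pixels), "k1" (the pictures are not rectified: a ray, as slopes to the right and down, at radius r is drawn at 1 + k1 r^2 times it, then the intrinsics apply), "origin" and "orientation" of the camera in the world. Camera axes: x right, y down, z forward; pixel columns grow to the right and rows downward; lengths in m; the calibration is good to about 2 mm. A picture is of the moment at which its call begins.
- ctrl.sign_off(): hands the job in; it is judged then, once.
The state is a dict: "time": time; "qpos": joint angles; "dq": joint speeds; "joint_efforts": joint torques, N m; "eef_pos": TCP position; "tcp_rot": TCP orientation; "contact_force": force on the tool from outside, world axes, zero at the start; "wrist_torque": the same for the moment, N m; "opening": opening from 0.0 (shut) to 1.0 (fully open); "finger_force": force on a finger pad.
Only numpy, scipy, OpenCV 4.12 (cv2) and the standard library are available. Lean on these libraries where they do the work, as an engineer would, in place of code of your own. Each camera call takes 0.05 s, during which the arm holds its last target. There are 200 camera calls.

## Working session

There is one attempt and no reset: what is moved stays moved. The work goes in short steps, Python scripts to look and compute and a shell command to move; the robot and the scene stay as the last step left them, time stands still between calls to the robot, and variables do not carry over. Pictures are saved under pics/ and viewed, at most 10 in all, crops included, and the job is handed in when it is done.

```bash
mkdir -p pics
cat > h.py <<'E'
import numpy as np, cv2
from scipy.spatial.transform import Rotation as R
from plant import get_state, read_camera, ctrl
def cloud(c):
    f=240/np.tan(np.radians(c["vfov"])/2)
    K=np.array([[f,0,c["cx"]],[0,f,c["cy"]],[0,0,1]])
    v,u=np.mgrid[0:480,0:640]
    p=np.stack([u,v],-1).reshape(-1,1,2).astype(np.float64)
    n=cv2.undistortPoints(p,K,np.array([c["k1"],0,0,0.])).reshape(480,640,2)
    z=c["range_z"]; P=np.dstack([n*z[...,None],z])
    W=P@R.from_quat(c["orientation"]).as_matrix().T+c["origin"]
    W[z==0]=np.nan
    return W
E
python3 - <<'E'
from h import *
for n in ("top","side"):
    c=read_camera(n); cv2.imwrite(f"pics/{n}0.png",c["frame"]); np.save(n+"0.npy",cloud(c)); print(n,c["origin"],c["orientation"],c["vfov"],c["k1"])
s=get_state();print(s)
E
```

```text
top [0.20475436 0.18432411 1.46815639] [-0.69977943  0.70868648 -0.06702447  0.05983272] 47.529147321662066 -0.14375559969012527
side [1.44930067 0.99791567 0.94313848] [ 0.39360769  0.78767494 -0.42711646 -0.2054573 ] 43.29151709933422 -0.039875473020578006
{'time': 0.1, 'qpos': array([ 1.12798782e+00,  2.87076506e-01,  1.57801072e+00, -3.62971555e-05,
        1.27861091e+00, -1.50003694e-01]), 'dq': array([-0.00015471, -0.00167567, -0.00218259,  0.00023718, -0.00186508,
        0.0012652 ]), 'joint_efforts': array([ 1.25942941e-03, -4.07297516e+01, -2.93699026e+01, -1.18064386e-04,
        3.40473911e-03,  6.19744895e-06]), 'eef_pos': array([0.19455862, 0.64573825, 0.23009665]), 'tcp_rot': array([ 1.45874706e-01,  9.89302513e-01, -1.01190803e-03, -2.90873511e-04]), 'contact_force': array([-0.76849783, -1.18823376,  0.23587499]), 'wrist_torque': array([-0.01950507, -0.01524325, -0.0030138 ]), 'finger_force': 0.0, 'opening': 0.9973586996878409}
```

View pics/top0.png

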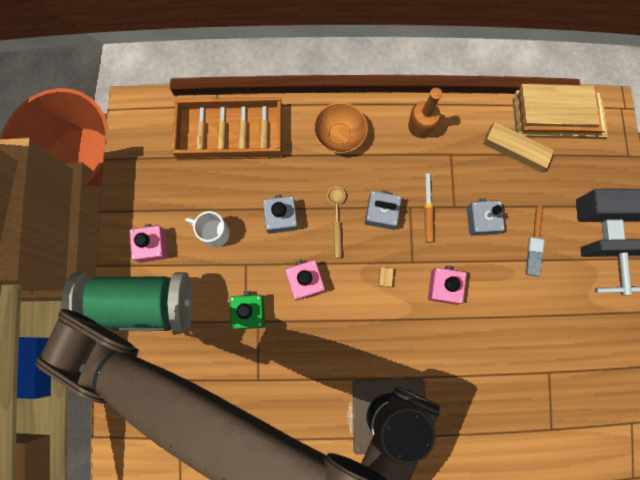

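View pics/side0.png

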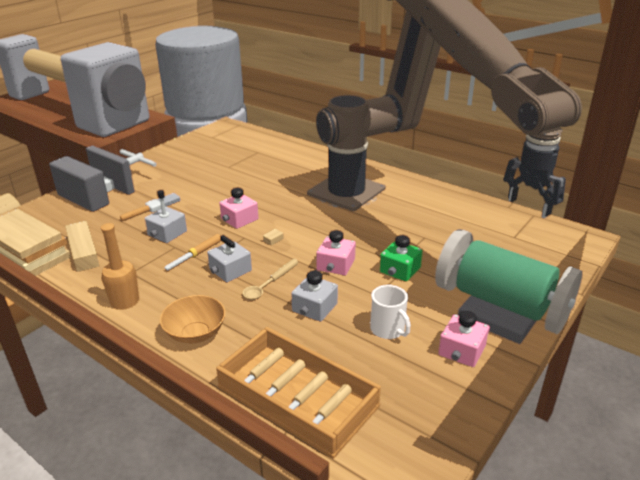

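Run:
```python
from h import *
W=np.load("top0.npy"); im=cv2.imread("pics/top0.png"); S=np.load("side0.npy"); ims=cv2.imread("pics/side0.png")
cr=cv2.resize(im[170:330,230:390],None,fx=3.5,fy=3.5,interpolation=cv2.INTER_CUBIC); cv2.imwrite("pics/crop1.png",cr)
def knob(W,im,r,zl,zh):
    x0,x1,y0,y1=r; w=W[y0:y1,x0:x1].reshape(-1,3); b=im[y0:y1,x0:x1].reshape(-1,3).max(1)
    m=(w[:,2]>zl)&(w[:,2]<zh); p=w[m]
    if len(p)<3: return len(p)
    c,rad=cv2.minEnclosingCircle(p[:,:2].astype(np.float32))
    return len(p),p.mean(0).round(4),np.round(c,4),round(rad,4),np.percentile(p[:,2],[5,95]).round(4)
print("round",knob(W,im,(255,305,185,240),.085,.2))
print("round box",knob(W,im,(255,305,185,240),.05,.068))
print("side",knob(S,ims,(285,345,260,325),.085,.2))
print("side box",knob(S,ims,(285,345,260,325),.05,.068))
print("tee",knob(W,im,(360,410,185,235),.085,.2))
print("small",knob(W,im,(462,512,195,240),.1,.2))
for n,r in dict(mug=(185,235,205,250),pink=(282,330,255,300),green=(225,270,288,332),spoon=(322,350,180,262)).items(): print(n,knob(W,im,r,.015,.3))
x=W[185:240,255:305]; m=(abs(x[...,2]-.06)<.006)
print(cv2.minAreaRect((x[m][:,:2]*1000).astype(np.float32)))
s=get_state(); print(R.from_quat(s["tcp_rot"]).as_matrix().round(3))
```

```text
round (197, array([0.5362, 0.2812, 0.1019]), array([0.538 , 0.2814]), 0.0204, array([0.0931, 0.108 ]))
round box (788, array([0.5341, 0.2808, 0.0597]), array([0.539 , 0.2826]), 0.0577, array([0.0546, 0.0647]))
side (201, array([0.5464, 0.2878, 0.0981]), array([0.542 , 0.2849]), 0.0208, array([0.0875, 0.1046]))
side box (732, array([0.5504, 0.2913, 0.0583]), array([0.5431, 0.2847]), 0.0573, array([0.052 , 0.0637]))
tee (131, array([0.5465, 0.0042, 0.0995]), array([0.5482, 0.0035]), 0.0281, array([0.0911, 0.1048]))
small (83, array([ 0.5233, -0.2758,  0.1356]), array([ 0.5245, -0.2778]), 0.0126, array([0.107 , 0.1439]))
mug (621, array([0.4999, 0.4691, 0.0645]), array([0.5015, 0.4796]), 0.057, array([0.0208, 0.0971]))
pink (1102, array([0.3606, 0.2159, 0.0662]), array([0.3621, 0.2161]), 0.0575, array([0.0476, 0.1054]))
green (1132, array([0.2795, 0.3652, 0.0658]), array([0.279 , 0.3688]), 0.0576, array([0.0356, 0.1044]))
spoon (239, array([0.4933, 0.1273, 0.0188]), array([0.5219, 0.1273]), 0.0979, array([0.0153, 0.0251]))
((537.77734375, 281.67706298828125), (85.1627197265625, 84.09232330322266), 6.653010368347168)
[[-0.957  0.289 -0.001]
 [ 0.289  0.957 -0.002]
 [ 0.    -0.002 -1.   ]]
```

View pics/crop1.png

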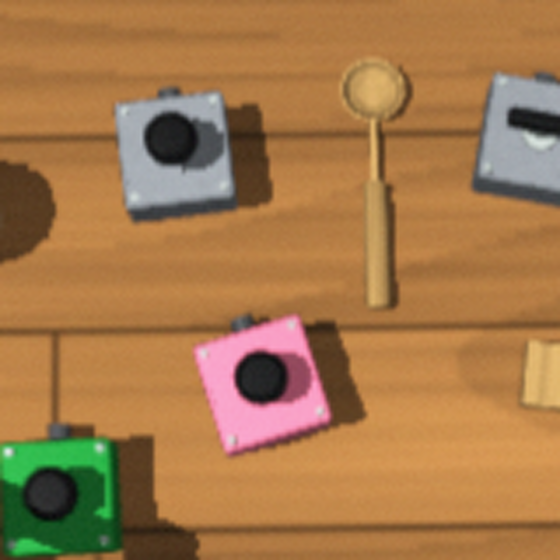

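Candidates (top view): black round knobs on a grey box (279,209), on pink boxes (305,278), (147,242), (449,286) and on green (246,312), plus a tee (384,208) and a small knob (491,211). Only (279,209) has a 40 mm round knob pushed in on a grey box. The crop confirms this: knob at (170,138), pink and green neighbours below it. It sits at about (0.540, 0.283), with its top at about 0.104.

```bash
python3 - <<'E'
import numpy as np
W=np.load("top0.npy");S=np.load("side0.npy"); 
print(np.nanpercentile(W[275:330,65:190,2],[50,90,99]), np.nanmax(S[225:335,435:580,2][:, :]), np.nanpercentile(S[240:320,460:550,2],[50,95,99]))
E
python3 -m crank '[[[0,0,-30],0,0],[[-435,-248,-30],0,0],[[-435,-248,-30],0,0],[[-435,-248,-30],0,0],[[-435,-248,-30],0,0],[[-435,-248,-30],0,0],[[-435,-248,-30],0,0],[[-435,-248,-30],0,0],[[-435,-248,-30],0,0],[[-435,-248,-30],0,0]]' 60
```

```text
[0.16542899 0.1839139  0.52643594] 0.18746300778432567 [0.1232538  0.17243319 0.17477799]
time: 1.1
eef_pos: [0.5056, 0.3182, 0.2608]
tcp_rot: [0.146, 0.989, -0.0, -0.0]
contact_force: [0.1, 0.6, -0.4]
opening: 1.001
finger_force: 0.0
```

```bash
python3 -m crank '[[[0,0,0],0,0],[[0,0,0],0,0],[[0,0,0],0,0]]'
```

```text
time: 1.4
eef_pos: [0.5039, 0.3207, 0.2609]
tcp_rot: [0.146, 0.989, -0.0, -0.001]
contact_force: [-0.3, 0.4, 1.4]
opening: 1.0
finger_force: 0.0
```

```bash
python3 -m crank '[[[-45,-26,0],0,0],[[-45,-26,0],0,0],[[-45,-26,50],0,0],[[-45,-26,90],0,0],[[-45,-26,120],0,0],[[-45,-26,120],0,0],[[-45,-26,120],0,0],[[-45,-26,120],0,0]]'
python3 - <<'E'
from h import *
for n in ("top","side"):
    c=read_camera(n); np.save(n+"1.npy",cloud(c)); cv2.imwrite(f"pics/{n}1.png",c["frame"])
a=cv2.imread("pics/top1.png")[150:290,210:350]; b=cv2.imread("pics/side1.png")[190:340,250:400]
cv2.imwrite("pics/near1.png",np.hstack([cv2.resize(a,(400,400)),cv2.resize(b,(400,400))]))
E
```

```text
time: 2.2
eef_pos: [0.5415, 0.2835, 0.1442]
tcp_rot: [0.145, 0.989, 0.001, 0.002]
contact_force: [0.6, -0.8, -0.6]
opening: 0.999
finger_force: 0.0
```

View pics/near1.png

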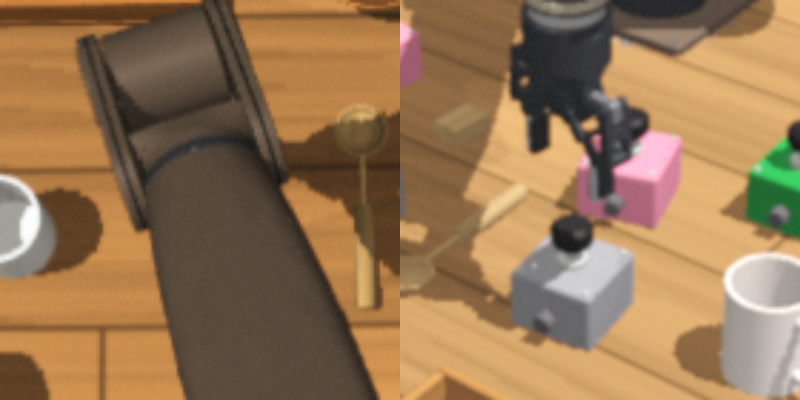

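The side view shows the fingers (537 and 605 px) centred over the grey box's knob (571,233). I'll descend and grip.

```bash
python3 -m crank '[[[0,0,30],0,0],[[0,0,60],0,0],[[0,0,66],0,0],[[0,0,66],0,0],[[0,0,66],0,255],[[0,0,66],0,255],[[0,0,66],0,255],[[0,0,66],0,255],[[0,0,66],0,255],[[0,0,66],0,255]]' 60
```

```text
time: 3.3
eef_pos: [0.541, 0.2816, 0.0774]
tcp_rot: [0.146, 0.989, -0.001, 0.001]
contact_force: [-2.4, -3.1, 5.4]
opening: 0.44
finger_force: 59.6
```

```bash
python3 -m crank '[[[0,0,-10],0,255],[[0,0,-20],0,255],[[0,0,-30],0,255],[[0,0,-38],0,255],[[0,0,-41],0,255],[[0,0,-43],0,255],[[0,0,-43],0,255],[[0,0,-43],0,255]]'
python3 - <<'E'
from h import *
c=read_camera("side"); np.save("side2.npy",cloud(c)); cv2.imwrite("pics/near2.png",cv2.resize(c["frame"][190:340,230:430],(800,600)))
E
```

```text
time: 4.1
eef_pos: [0.5409, 0.2816, 0.1176]
tcp_rot: [0.146, 0.989, -0.0, 0.001]
contact_force: [6.3, -1.5, -8.3]
opening: 0.438
finger_force: 62.3
```

View pics/near2.png

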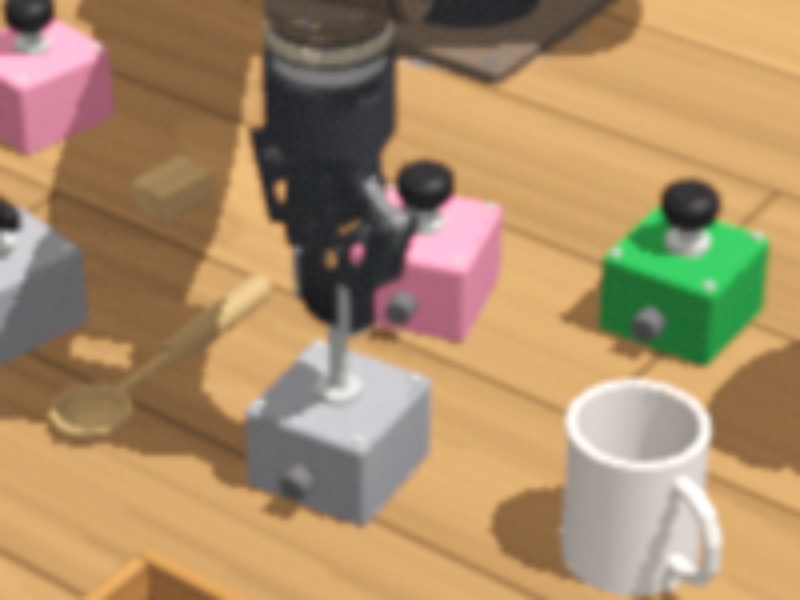

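The knob is up, with the stem showing at (340,330). TCP rise is 40.2 mm; I'll pull a little more to confirm it's on the stop.

```bash
python3 -m crank '[[[0,0,-2],0,255],[[0,0,-4],0,255],[[0,0,-4],0,255],[[0,0,-4],0,255]]'
```

```text
time: 4.55
eef_pos: [0.5407, 0.2816, 0.1178]
tcp_rot: [0.146, 0.989, 0.0, 0.001]
contact_force: [14.1, 0.6, -22.7]
opening: 0.436
finger_force: 63.9
```

The force rose to 23 N with no further travel, so it's on the stop. Now I'll push it in.

```bash
python3 -m crank '[[[0,0,10],0,255],[[0,0,20],0,255],[[0,0,30],0,255],[[0,0,40],0,255],[[0,0,47],0,255],[[0,0,50],0,255],[[0,0,52],0,255],[[0,0,52],0,255],[[0,0,52],0,255]]'
```

```text
time: 5.45
eef_pos: [0.5412, 0.2817, 0.0772]
tcp_rot: [0.145, 0.989, -0.001, -0.0]
contact_force: [-10.0, -9.7, 25.2]
opening: 0.437
finger_force: 68.3
```

```bash
python3 -m crank '[[[0,0,-2],0,0],[[0,0,-2],0,0],[[0,0,-2],0,0],[[0,0,-2],0,0],[[0,0,-2],0,0],[[0,0,-2],0,0],[[0,0,-2],0,0]]'
```

```text
time: 6.15
eef_pos: [0.5402, 0.2822, 0.072]
tcp_rot: [0.146, 0.989, -0.0, -0.0]
contact_force: [0.5, 0.0, -0.3]
opening: 1.002
finger_force: 0.0
```

Released with no contact force. I'll rise and back away to check.

```bash
python3 -m crank '[[[0,0,-30],0,0],[[0,0,-70],0,0],[[0,0,-110],0,0],[[0,0,-150],0,0],[[0,0,-150],0,0],[[0,0,-150],0,0],[[0,0,-150],0,0]]'
python3 - <<'E'
from h import *
c=read_camera("side"); cv2.imwrite("pics/near3.png",cv2.resize(c["frame"][190:340,130:430],(800,400))); S=cloud(c); S0=np.load("side0.npy")
for A in (S0,S):
  for n,(x,y) in dict(round=(.541,.282),tee=(.548,.004),small=(.524,-.277)).items():
    m=(np.hypot(A[...,0]-x,A[...,1]-y)<.03)&(A[...,2]>.085)&(A[...,2]<.16); p=A[m]; print(n,m.sum(),p.mean(0).round(4),np.percentile(p[:,2],[50,97]).round(4))
E
```

```text
time: 6.85
eef_pos: [0.5394, 0.2818, 0.2205]
tcp_rot: [0.146, 0.989, -0.001, -0.001]
contact_force: [-0.5, -0.2, -0.8]
opening: 1.002
finger_force: 0.0
round 201 [0.5464 0.2878 0.0981] [0.0996 0.1052]
tee 110 [0.5533 0.0078 0.0959] [0.0969 0.1031]
small 114 [ 0.5282 -0.2751  0.1216] [0.1258 0.1421]
round 203 [0.5467 0.2878 0.098 ] [0.0995 0.1054]
tee 110 [0.5525 0.0074 0.0956] [0.0971 0.1019]
small 117 [ 0.5285 -0.2746  0.1209] [0.1258 0.1418]
```

View pics/near3.png

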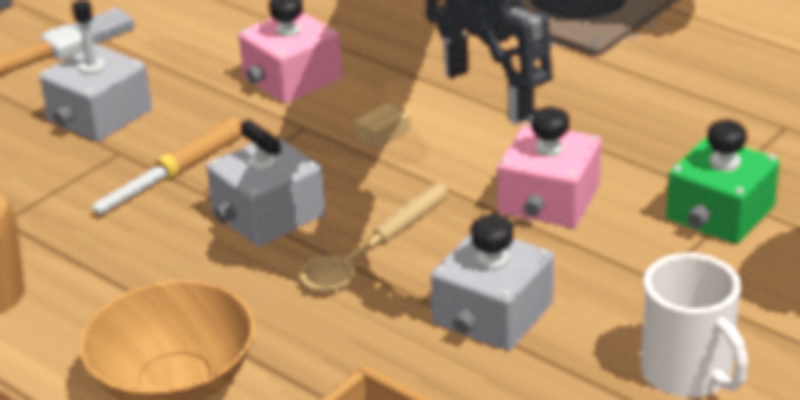

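The round knob (490,233) is back in at its starting height. The tee (260,138) and small knob (83,12) are unchanged, and the gripper is clear.

```bash
python3 -c "
from plant import ctrl; print(ctrl.sign_off())"
```

```text
the job is handed in; nothing more can be done
None
```

I pulled the dust extractor's round knob out to its stop at 40 mm, pushed it fully back in and released it; the small knob and T-bar were left as they were, and the job was handed in at about 7 s.

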